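# Clear the bottle and tube, sort the mirror-image brackets, put the bottle and tube back

### The job

The bottle and the blue-capped tube stand in front of two mirror-image metal brackets: first move both of them to the steel side tray, upright; then, while they stand there, put each bracket flat, cheek up, into the middle of the bin whose floor shows its own outline (left-hand or right-hand; it need not lie on the outline exactly). Finally stand the bottle back in the middle of the wide round pad and the tube back in the middle of the narrow one. Tip neither of them over, and leave the red-capped vial where it stands.

Things in the scene. Friction and masses are not known exactly. Their poses are not given: they have to be found in the camera images.
- bottle: Clear round bottle with a black cap, standing upright on the wide pad: body diameter 49 mm up to about 70 mm, then shoulders, cap diameter 30 mm, 94 mm tall in all, about 0.14 kg. Origin: centre of its underside; z up.
- tube: Round 50 ml tube with a light blue cap, standing upright on the narrow pad: body diameter about 29 mm, cap (from 96 to 110 mm high) diameter 34 mm, 110 mm tall in all, about 50 g. Origin: centre of its underside; z up.
- left_bracket: Aluminium bracket lying flat on the 6 mm board behind bottle and tube, 90 g. L plate 8 mm thick: leg 60 x 20 mm along its x axis; at the +x end a foot 20 mm wide reaching to y = +32 mm. With the leg pointing away to its foot, the foot turns left: left-hand. Mid-leg an upright cheek, 26 (x) x 10 (y) mm, top 42 mm above the underside: pinch along y. Origin: underside, below the cheek; z up.
- right_bracket: Aluminium bracket lying flat on the 6 mm board behind bottle and tube, 90 g. L plate 8 mm thick: leg 60 x 20 mm along its x axis; at the +x end a foot 20 mm wide reaching to y = -32 mm. With the leg pointing away to its foot, the foot turns right: right-hand. Mid-leg an upright cheek, 26 (x) x 10 (y) mm, top 42 mm above the underside: pinch along y. Origin: underside, below the cheek; z up.
- left_bin: Fixed shallow white square bin, 104 x 104 mm outside, 98 x 98 mm inside, walls reaching 14 mm and inner floor 3 mm above the table. On its floor a flat dark life-size L outline (a mark, not a recess) of the left-hand bracket as seen from above: leg along the bin's x axis, foot at the +x end turned to +y. Origin: centre of the bin's underside; z up.
- right_bin: Fixed shallow white square bin, 104 x 104 mm outside, 98 x 98 mm inside, walls reaching 14 mm and inner floor 3 mm above the table. On its floor a flat dark life-size L outline (a mark, not a recess) of the right-hand bracket as seen from above: leg along the bin's x axis, foot at the +x end turned to -y. Origin: centre of the bin's underside; z up.
- side_tray: Fixed shallow tray of bare steel, 104 mm (x) by 130 mm (y) outside, walls 3 mm thick reaching 12 mm above the table, inner floor 3 mm above the table, no mark in it; it has room for the bottle and the tube side by side along y. Origin: centre of its underside; z up.
- wide_pad: Fixed round flat black rubber pad, diameter 72 mm, 2 mm thick, on the grey storage board, its top 8 mm above the table: the home of the bottle. Origin: centre of its underside; z up.
- narrow_pad: Fixed round flat black rubber pad, diameter 56 mm, 2 mm thick, on the grey storage board, its top 8 mm above the table: the home of the tube. Origin: centre of its underside; z up.
- vial: Small glass vial with a red cap, diameter 22 mm, 51 mm tall, standing on the table; a bystander to be left alone. Origin: centre of its underside; z up.

How it is judged:
On the way, in this order (a step that is already met when the one before it is completed fails the run):
1. the bottle and the tube both stand upright in the side tray, released (x of bottle in the frame of side_tray between -0.048 and 0.048 m and y of bottle in the frame of side_tray between -0.06 and 0.06 m and z of each of bottle, tube in the frame of side_tray below 0.01 m and angle between each of bottle, tube's own z axis and vertical below 0.12 rad and linear speed of each of bottle, tube below 0.02 m/s and contact force between the fingers and bottle below 0.2 N and x of tube in the frame of side_tray between -0.048 and 0.048 m and y of tube in the frame of side_tray between -0.06 and 0.06 m and contact force between the fingers and tube below 0.2 N), for 0.2 s.
2. each bracket lies flat in the bin with its own outline, released, while the bottle and tube still stand in the tray (all of step 1 and x of left_bracket in the frame of left_bin between -0.035 and 0.035 m and y of left_bracket in the frame of left_bin between -0.035 and 0.035 m and z of left_bracket in the frame of left_bin below 0.01 m and angle between each of left_bracket, right_bracket's own z axis and vertical below 0.12 rad and linear speed of each of left_bracket, right_bracket below 0.02 m/s and contact force between the fingers and left_bracket below 0.2 N and x of right_bracket in the frame of right_bin between -0.035 and 0.035 m and y of right_bracket in the frame of right_bin between -0.035 and 0.035 m and z of right_bracket in the frame of right_bin below 0.01 m and contact force between the fingers and right_bracket below 0.2 N), for 0.2 s.
At the end, for the whole second after the job is handed in: the bottle stands upright on the wide pad and the tube on the narrow pad, each with its centre within 15 mm of the pad's centre; each bracket lies flat, cheek up, on the floor of the bin with its own outline, its cheek within 35 mm of the bin's centre along each side; all released and at rest (horizontal distance between bottle and wide_pad below 0.015 m and z of bottle in the frame of wide_pad below 0.008 m and angle between each of bottle, tube, left_bracket, right_bracket's own z axis and vertical below 0.12 rad and linear speed of each of bottle, tube, left_bracket, right_bracket below 0.02 m/s and contact force between the fingers and bottle below 0.2 N and horizontal distance between tube and narrow_pad below 0.015 m and z of tube in the frame of narrow_pad below 0.008 m and contact force between the fingers and tube below 0.2 N and x of left_bracket in the frame of left_bin between -0.035 and 0.035 m and y of left_bracket in the frame of left_bin between -0.035 and 0.035 m and z of left_bracket in the frame of left_bin below 0.01 m and contact force between the fingers and left_bracket below 0.2 N and x of right_bracket in the frame of right_bin between -0.035 and 0.035 m and y of right_bracket in the frame of right_bin between -0.035 and 0.035 m and z of right_bracket in the frame of right_bin below 0.01 m and contact force between the fingers and right_bracket below 0.2 N); the robot touches nothing.
It fails at once if the bottle was tipped over (angle between bottle's own z axis and vertical above 0.6 rad).
It fails at once if the tube was tipped over (angle between tube's own z axis and vertical above 0.6 rad).
It fails at once if the red-capped vial was knocked over or shifted by more than 25 mm (distance of vial from where it was at the start of the episode above 0.025 m or angle between vial's own z axis and vertical above 0.5 rad).
It also fails if it takes over 141 s, if anything falls off the work surface, if the arm or the gripper's body presses on something with over 40 N, if the wrist force passes 120 N, or if a joint passes its speed limit or range.

### The arm

A 6-joint arm with a two-finger parallel gripper is mounted at the origin on a cart in front of the work surface, level with it; the furniture and walls round the work are solid. World frame = base frame: x ahead of the robot, y to its left, z up, the work surface at z = 0. Lengths are in m, angles in rad, forces in N, time in s.
With the tool pointing down it reaches from about 0.375 to 0.925 m from the base axis. Payload 5.7 kg.
Tool frame: the origin (TCP) lies midway between the tips of the shut fingers; the grasp point (between the pads) lies 19 mm behind it; z points along the fingers, y is the line along which they close (so a half turn about z gives the same grasp; the last joint's range is limited). The gripper opens to 88 mm and grips with 3 to 60 N. Pads are 20 mm wide; open, the fingers measure 115 mm over their backs; the gripper's body (75 mm by 178 mm) begins 61 mm behind the grasp point.
Start: joints at [1.041, 0.359, 1.51, -0, 1.272, -0.115], TCP at [0.242, 0.549, 0.223] pointing down, gripper open.
Joint ranges: [-2.97, 2.97], [-1.01, 2.36], [0.21, 2.38], [-0.96, 4.11], [0.2, 2.71], [-2.98, 2.98]. Speed limits (rad/s): [2.39, 2.39, 3.14, 3.14, 3.14, 3.14].

### API

Orientations are given as a unit quaternion [x, y, z, w].
In Python, from bench import move_ptp, servo_line, goto_joints, move_gripper, sleep, inverse_kinematics, capture, PlanningError, close_job, spot_in, silhouettes, current_clock, current_joint_pos, current_qvel, current_joint_torque, current_position, current_orientation, current_force, current_torque, current_finger_gap, current_grip_force gives the robot as it stands. Calls block until the motion is done:
- move_ptp(position, orientation): joint-space move of the TCP to a pose.
- servo_line(position, orientation=None, rate=0.15, contact_N=None): straight line of the TCP; orientation=None keeps the orientation; rate is the mean speed in m/s. With contact_N (N) it stops when the force on the tool has changed by that much, and returns True; else False.
- goto_joints(angles): joint-space move.
- move_gripper(opening): finger opening in m; the grip force is fixed at half the most; returns when the fingers have stopped.
- sleep(seconds).
- inverse_kinematics(position, orientation): joint angles nearest the present ones, or None.
- capture(name): name is "scene" or "side" or "wrist"; returns a dict with "image" (480x640x3 uint8, blue, green, red), "range_z" (480x640 float32, m along the optical axis (not along the pixel's ray), 0 where there is no reading), "intrinsics" (3x3 intrinsics, pixels), "R" (3x3) and "t" (3): a world point X has camera coordinates R X + t. Camera axes: x right, y down, z forward; pixel columns grow to the right and rows downward; lengths in m; the calibration is good to about 2 mm. A picture is of the moment at which its call begins.
A pose or a line that the arm cannot do raises PlanningError and nothing moves.
- close_job(): hands the job in; it is judged then, once.
Trained networks look in the newest picture that a camera, given by its name, has taken for a name from the list of things; names that differ only in an ending like _2 or _b are one class to them, and where a whole thing is asked for, a point or a joint stands for the part that bears it (a point fixed in the world has none). Each returns a list of dicts, best first, with "conf" (0 to 1); they miss things now and then, are a little off and sometimes report something else, mostly with a low value. They report only what shows in the picture. A call takes as long as a camera call.
- spot_in(camera, query): "xy" ([column, row] in pixels, amid what is visible of it).
- silhouettes(camera, query): "region" (480x640 bool, what is visible of it) and "xy" ([column, row] in pixels, amid what is visible of it).
Readings, each from a call of its own:
- current_clock(): time.
- current_joint_pos(): joint angles.
- current_qvel(): joint speeds.
- current_joint_torque(): joint torques, N m.
- current_position(): TCP position.
- current_orientation(): TCP orientation.
- current_force(): force on the tool from outside, world axes, zero at the start.
- current_torque(): the same for the moment, N m.
- current_finger_gap(): finger opening in m.
- current_grip_force(): force on a finger pad.
Only numpy, scipy, OpenCV 4.12 (cv2) and the standard library are available. Lean on these libraries where they do the work, as an engineer would, in place of code of your own. Each camera call takes 0.05 s, during which the arm holds its last target. There are 200 camera calls.

## Working session

There is one attempt and no reset: what is moved stays moved. The work goes in short steps, each a Python script; the robot and the scene stay as the last script left them, time stands still between calls to the robot, and variables do not carry over. Pictures are saved under pics/ and viewed, at most 14 in all, crops included, and the job is handed in when it is done.

```bash
mkdir -p pics; cat > h.py <<'E'
from bench import *
import numpy as np, cv2
def world(c, uv, z=None, d=None):
    K,R,t=c["intrinsics"],np.array(c["R"]),np.array(c["t"])
    r=np.linalg.solve(K,np.array([uv[0],uv[1],1.0])); o=-R.T@t; v=R.T@r
    return o+v*((z-o[2])/v[2] if z is not None else d)
def cloud(c, m=None):
    K,R,t=c["intrinsics"],np.array(c["R"]),np.array(c["t"]); D=c["range_z"]
    m=(D>0) if m is None else m&(D>0)
    v,u=np.nonzero(m); p=np.linalg.solve(K,np.stack([u,v,np.ones_like(u)]).astype(float))*D[v,u]
    return (R.T@(p-t[:,None])).T
NAMES="bottle tube left_bracket right_bracket left_bin right_bin side_tray wide_pad narrow_pad vial".split()
E
python3 - <<'E'
from h import *
for cam in("scene","side"):
    c=capture(cam); cv2.imwrite(f"pics/{cam}0.png",c["image"])
    for n in NAMES:
        for s in silhouettes(cam,n)[:2]:
            P=cloud(c,s["region"])
            if len(P)==0: continue
            print(cam,n,round(s["conf"],2),np.round(s["xy"]),len(P),"med",np.round(np.median(P,0),3),"lo",np.round(np.percentile(P,3,0),3),"hi",np.round(np.percentile(P,97,0),3))
print(current_orientation(),current_clock())
E
```

```text
scene bottle 0.85 [258. 184.] 1362 med [ 0.56  -0.034  0.065] lo [ 0.548 -0.047  0.015] hi [ 0.583 -0.011  0.103]
scene tube 0.96 [307. 205.] 1138 med [ 0.556 -0.14   0.081] lo [ 0.55  -0.149  0.013] hi [ 0.575 -0.122  0.119]
scene left_bracket 0.83 [289. 177.] 588 med [ 0.65  -0.027  0.015] lo [ 0.626 -0.048  0.007] hi [ 0.683 -0.011  0.048]
scene left_bracket 0.66 [400. 324.] 4809 med [ 0.488 -0.346  0.004] lo [ 0.435 -0.396  0.001] hi [ 0.54  -0.294  0.015]
scene right_bracket 0.76 [339. 202.] 468 med [ 0.649 -0.134  0.015] lo [ 0.629 -0.146  0.009] hi [ 0.685 -0.113  0.049]
scene right_bracket 0.52 [281. 284.] 4120 med [ 0.456 -0.162  0.004] lo [ 0.404 -0.213  0.001] hi [ 0.507 -0.111  0.015]
scene left_bin 0.7 [282. 286.] 3973 med [ 0.456 -0.162  0.004] lo [ 0.404 -0.213  0.001] hi [ 0.507 -0.112  0.015]
scene left_bin 0.63 [257. 214.] 359 med [ 0.552 -0.038  0.008] lo [ 0.536 -0.056  0.006] hi [0.595 0.006 0.011]
scene right_bin 0.88 [399. 322.] 4637 med [ 0.489 -0.346  0.004] lo [ 0.435 -0.395  0.001] hi [ 0.54  -0.295  0.015]
scene side_tray 0.85 [197. 240.] 3897 med [0.456 0
[... 1255 characters left out ...]
49  -0.343  0.004] lo [ 0.438 -0.394  0.001] hi [ 0.54  -0.287  0.014]
side side_tray 0.7 [330. 355.] 6924 med [0.456 0.021 0.003] lo [ 0.406 -0.047  0.001] hi [0.507 0.082 0.012]
side wide_pad 0.77 [273. 313.] 607 med [ 0.553 -0.006  0.008] lo [ 0.537 -0.05   0.006] hi [0.6   0.014 0.009]
side wide_pad 0.23 [210. 281.] 965 med [ 0.651 -0.015  0.014] lo [ 0.627 -0.042  0.006] hi [ 0.69  -0.005  0.048]
side narrow_pad 0.54 [297. 267.] 334 med [ 0.566 -0.122  0.008] lo [ 0.546 -0.152  0.006] hi [ 0.596 -0.107  0.009]
side vial 0.54 [333. 196.] 357 med [ 0.601 -0.307  0.029] lo [ 0.594 -0.32   0.003] hi [ 0.613 -0.302  0.051]
[ 2.05898091e-01  9.78573439e-01 -3.30162464e-05 -5.29971767e-06] 1.1
```

```bash
python3 - <<'E'
import cv2,numpy as np
a=cv2.imread("pics/scene0.png")[120:400,150:490];b=cv2.imread("pics/side0.png")[160:440,150:490]
cv2.imwrite("pics/both.png",cv2.resize(np.vstack([a,b]),None,fx=1.07,fy=1.07))
cv2.imwrite("pics/s.png",cv2.resize(a,None,fx=2.1,fy=2.1,interpolation=cv2.INTER_CUBIC))
cv2.imwrite("pics/sd.png",cv2.resize(b,None,fx=2.1,fy=2.1,interpolation=cv2.INTER_CUBIC))
E
```

```text
(no output)
```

View pics/s.png

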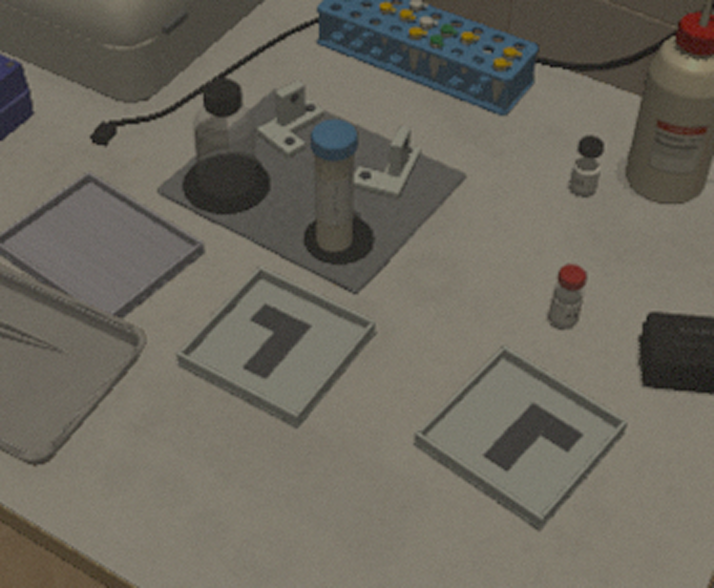

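View pics/sd.png

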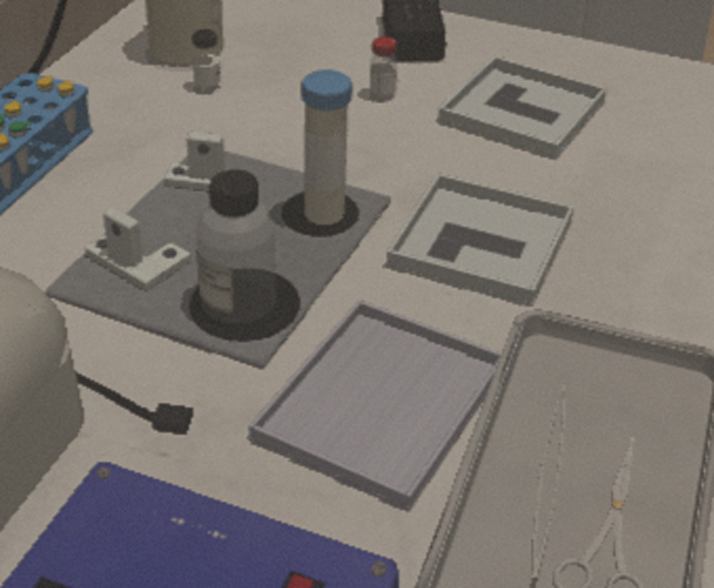

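Scene view: the bottle (220,130 in the crop) and tube (335,190) stand on their pads. The left-hand bracket is behind the bottle (290,115) and the right-hand one behind the tube (400,165). The bin at (280,345) shows the left-hand L and the bin at (520,435) the right-hand one, which matches what the networks report. The side view agrees.

```bash
cat >> h.py <<'E'
from scipy.optimize import least_squares
from scipy.spatial.transform import Rotation as Ro
def circ(P,r):
    f=lambda c:np.hypot(P[:,0]-c[0],P[:,1]-c[1])-r
    c0=P[:,:2].mean(0); c0=c0+[0.7*r*c0[0]/np.hypot(*c0),0.7*r*c0[1]/np.hypot(*c0)]
    s=least_squares(f,c0,loss="soft_l1",f_scale=.002); return s.x,np.abs(s.fun).mean()
def down(yaw):  # tool z down, tool y axis (pinch) at angle yaw from world x
    y=np.array([np.cos(yaw),np.sin(yaw),0]); z=np.array([0,0,-1.]); 
    return Ro.from_matrix(np.stack([np.cross(y,z),y,z],1)).as_quat()
E
python3 - <<'E'
from h import *
for n,zs,r in(("bottle",(.083,.1),.015),("tube",(.106,.116),.017),("tube",(.03,.095),.0145)):
    for cam in("scene","side"):
        c=capture(cam); s=silhouettes(cam,n)
        if not s: print("none");continue
        P=cloud(c,s[0]["region"]); top=P[P[:,2]>P[:,2].max()-.004]
        Q=P[(P[:,2]>zs[0])&(P[:,2]<zs[1])]
        print(n,cam,len(Q),circ(Q,r),"top mean",top.mean(0).round(4),len(top),P[:,2].max())
print("joints")
for y in(-np.pi,-np.pi/2,0,np.pi/2):
  for p in((.57,-.02,.06),(.57,-.13,.06),(.456,.045,.06),(.456,-.16,.2),(.65,-.13,.05),(.49,-.345,.05)):
    q=inverse_kinematics(p,down(y)); print(round(y,2),p,None if q is None else np.round(q,2))
E
```

```text
bottle scene 137 (array([ 0.57386924, -0.02179405]), np.float64(0.0011199074603657699)) top mean [ 0.5717 -0.0233  0.1026] 142 0.10512782728035953
bottle side 234 (array([ 0.57457952, -0.02017861]), np.float64(0.0007396100740919137)) top mean [ 0.5729 -0.0176  0.102 ] 238 0.10442352291341264
tube scene 116 (array([ 0.56602088, -0.13298507]), np.float64(0.0011929571639256679)) top mean [ 0.564  -0.1345  0.118 ] 213 0.12058200421200618
tube side 146 (array([ 0.5667887 , -0.13070077]), np.float64(0.0009081157716826266)) top mean [ 0.5657 -0.128   0.1172] 236 0.1191597784255064
tube scene 552 (array([ 0.56626725, -0.13348423]), np.float64(0.0007947975600280108)) top mean [ 0.5641 -0.1348  0.118 ] 229 0.12039208589319324
tube side 718 (array([ 0.56720522, -0.1307328 ]), np.float64(0.0007537149941743794)) top mean [ 0.5655 -0.1283  0.1172] 232 0.1192745630341368
joints
-3.14 (0.57, -0.02, 0.06) None
-3.14 (0.57, -0.13, 0.06) [-0.34  0.52  1.7  -0.    0.91  2.8 ]
-3.14 (0.456, 0.045, 0.06) None
-3.14 (0.456, -0.16, 0.2) [-0.48  0.22  1.78 -0.    1.14  2.66]
-3.14 (0.65, -0.13, 0.05) [-0.3  
[... 523 characters left out ...]
-0.    0.9  -0.16]
0 (0.57, -0.13, 0.06) [-0.34  0.52  1.7  -0.    0.91 -0.34]
0 (0.456, 0.045, 0.06) [-0.05  0.39  1.98 -0.    0.77 -0.05]
0 (0.456, -0.16, 0.2) [-0.48  0.22  1.78 -0.    1.14 -0.48]
0 (0.65, -0.13, 0.05) [-0.3   0.62  1.52 -0.    0.99 -0.3 ]
0 (0.49, -0.345, 0.05) [-0.73  0.55  1.68 -0.    0.91 -0.73]
1.57 (0.57, -0.02, 0.06) [-0.16  0.51  1.74 -0.    0.9  -1.73]
1.57 (0.57, -0.13, 0.06) [-0.34  0.52  1.7  -0.    0.91 -1.91]
1.57 (0.456, 0.045, 0.06) [-0.05  0.39  1.98 -0.    0.77 -1.62]
1.57 (0.456, -0.16, 0.2) [-0.48  0.22  1.78 -0.    1.14 -2.05]
1.57 (0.65, -0.13, 0.05) [-0.3   0.62  1.52 -0.    0.99 -1.87]
1.57 (0.49, -0.345, 0.05) [-0.73  0.55  1.68 -0.    0.91 -2.3 ]
```

```bash
cat >> h.py <<'E'
def pick(xy,z,yaw,zt,open0,rate=.2):
    q=down(yaw); move_gripper(open0)
    move_ptp([*xy,zt],q); servo_line([*xy,z+.03],rate=.25); hit=servo_line([*xy,z],rate=.08,contact_N=8)
    move_gripper(0.0); print("gap",current_finger_gap(),"F",current_grip_force(),"hit",hit,current_position())
    servo_line([*xy,zt],rate=.15)
def place(xy,z,yaw,zt,open1):
    q=down(yaw); servo_line([*xy,zt],q,rate=.2); servo_line([*xy,z+.02],rate=.2); hit=servo_line([*xy,z],rate=.03,contact_N=6)
    print("place hit",hit,current_position()); move_gripper(open1); sleep(.2); servo_line([*xy,zt],rate=.15)
E
python3 - <<'E'
from h import *
pick((.574,-.021),.042,0,.17,.075)
place((.456,.046),.037,0,.17,.062)
c=capture("scene"); cv2.imwrite("pics/b1.png",c["image"][120:400,150:490])
P=cloud(c,silhouettes("scene","bottle")[0]["region"]); print(np.median(P,0),current_clock())
pick((.567,-.132),.055,0,.21,.06)
place((.456,-.018),.050,0,.21,.05)
print(current_clock())
c=capture("wrist"); cv2.imwrite("pics/w1.png",c["image"]); print(c["R"],c["t"])
c=capture("scene"); cv2.imwrite("pics/b2.png",c["image"][120:400,150:490])
E
```

```text
gap 0.047011406327403665 F 30.015985406935215 hit False [ 0.57400059 -0.02097896  0.04221758]
place hit True [0.45567261 0.04603886 0.03719492]
[0.44574074 0.03210565 0.05956586] 11.1083
gap 0.03341818648619376 F 29.99179780483246 hit False [ 0.56719291 -0.13208828  0.05525664]
place hit True [ 0.4557525  -0.01796185  0.05016138]
19.475
[[ 9.99994513e-01 -1.00725582e-03 -3.15569560e-03]
 [-2.05982946e-04 -9.69713170e-01  2.44246442e-01]
 [-3.30613823e-03 -2.44244452e-01 -9.69708058e-01]] [-0.45462547 -0.04386102  0.37270351]
```

View pics/b2.png

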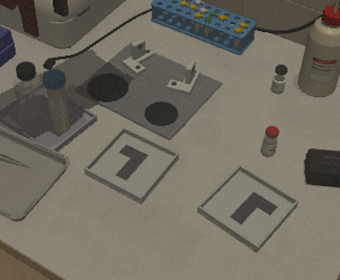

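Both stand in the tray; the pads at (107,88) and (161,113) and both brackets are now clear. I'll look from above with the wrist camera.

```bash
python3 - <<'E'
from h import *
move_ptp([.61,-.09,.30],down(0))
S={}
for cam in("wrist","scene","side"):
    c=capture(cam)
    if cam=="wrist": cv2.imwrite("pics/w2.png",c["image"])
    for n in("left_bracket","right_bracket","wide_pad","narrow_pad"):
        for s in silhouettes(cam,n)[:1]:
            m=s["region"]
            if "pad" in n:
                cs,_=cv2.findContours(m.astype(np.uint8),0,cv2.CHAIN_APPROX_NONE); k=max(cs,key=len)[:,0]
                W=np.array([world(c,p,z=.008) for p in k]); f=least_squares(lambda v:np.hypot(W[:,0]-v[0],W[:,1]-v[1])-v[2],[*W[:,:2].mean(0),.03],loss="soft_l1",f_scale=.002)
                print(cam,n,round(s["conf"],2),f.x.round(4))
            else:
                m=cv2.dilate(m.astype(np.uint8),np.ones((5,5)))>0
                P=cloud(c,m); T=P[(P[:,2]>.042)&(P[:,2]<.054)]; 
                r=cv2.minAreaRect((T[:,:2]*1000).astype(np.float32))
                L=P[(P[:,2]>.0105)&(P[:,2]<.018)]
                print(cam,n,round(s["conf"],2),len(P),"cheek top",T[:,:2].mean(0).round(4),r,"plate",cv2.minAreaRect((L[:,:2]*1000).astype(np.float32)))
    for n in("left_bin","right_bin"):
      if cam!="wrist":
        for s in silhouettes(cam,n)[:1]:
            P=cloud(c,s["region"]); print(cam,n,s["conf"],cv2.minAreaRect((P[:,:2]*1000).astype(np.float32)))
E
```

```text
wrist left_bracket 0.86 1344 cheek top [ 0.6594 -0.0206] ((659.6640014648438, -20.486469268798828), (10.169866561889648, 25.893980026245117), 76.67750549316406) plate ((657.2249755859375, -31.119319915771484), (41.620849609375, 59.737857818603516), 76.51366424560547)
wrist right_bracket 0.89 1323 cheek top [ 0.6615 -0.129 ] ((661.745849609375, -129.5790557861328), (25.74502182006836, 10.52772045135498), 14.18157958984375) plate ((658.9765014648438, -119.0692138671875), (59.80649185180664, 42.26005554199219), 15.094292640686035)
wrist wide_pad 0.76 [ 0.5693 -0.0219  0.0349]
wrist narrow_pad 0.58 [ 0.5705 -0.1332  0.0271]
scene left_bracket 0.91 820 cheek top [ 0.6578 -0.0239] ((658.98046875, -23.876144409179688), (12.791825294494629, 26.03829574584961), 71.19023895263672) plate ((657.0944213867188, -33.438331604003906), (44.957183837890625, 61.61843490600586), 76.13814544677734)
scene right_bracket 0.9 807 cheek top [ 0.6602 -0.1329] ((661.8468017578125, -131.8260955810547), (27.77699089050293, 9.93282699584961), 13.607251167297363) plate ((658.065673828125, -121.68254089355469), (64.
[... 563 characters left out ...]
(658.34033203125, -28.945335388183594), (43.16563034057617, 62.403934478759766), 77.45384216308594)
side right_bracket 0.65 1131 cheek top [ 0.6615 -0.1258] ((662.130859375, -126.49063873291016), (25.40886878967285, 10.23216724395752), 13.18602180480957) plate ((659.8267211914062, -117.07349395751953), (61.06087875366211, 44.02729797363281), 13.75831413269043)
side wide_pad 0.83 [ 0.57   -0.0194  0.0347]
side narrow_pad 0.6 [ 0.5713 -0.1308  0.0275]
side left_bin 0.61 ((457.8614807128906, -167.33090209960938), (104.06318664550781, 127.55231475830078), 2.8778796195983887)
side right_bin 0.75 ((493.201416015625, -353.67218017578125), (133.26954650878906, 114.15152740478516), 84.89505004882812)
```

View pics/w2.png

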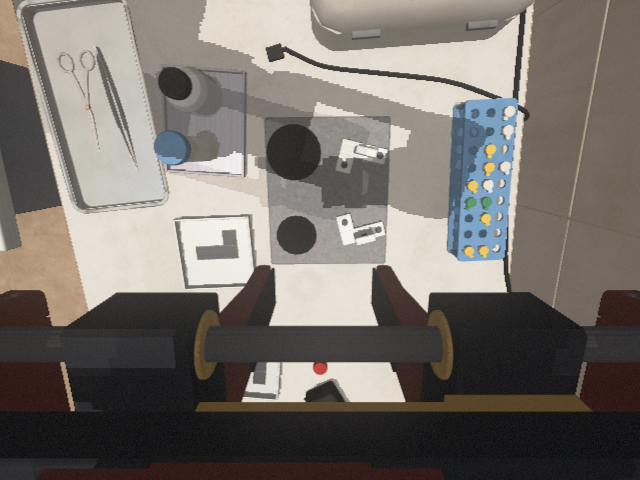

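The wrist view shows both brackets upright with their feet on the robot side: left-hand at (362,153), right-hand at (360,230). The bottle and tube stand in the tray. Next, the brackets.

```bash
python3 - <<'E'
from h import *
r=np.deg2rad
pick((.6597,-.0205),.020,r(-103.4),.14,.04)
place((.456,-.156),.0172,r(-87.2),.14,.03)
pick((.6615,-.1290),.020,r(-75.5),.14,.04)
place((.489,-.349),.0172,r(-95),.14,.03)
print(current_clock())
move_ptp([.50,-.13,.33],down(0))
c=capture("scene"); cv2.imwrite("pics/s3.png",cv2.resize(c["image"][120:400,150:490],None,fx=2,fy=2))
for cam in("scene","side"):
  c=capture(cam)
  for n in("left_bracket","right_bracket"):
    for s in silhouettes(cam,n)[:1]:
        P=cloud(c,s["region"]); T=P[(P[:,2]>.036)&(P[:,2]<.05)]; print(cam,n,s["conf"],len(T),T.mean(0).round(4) if len(T) else "", P[:,2].max())
  for n,r_,a in(("bottle",.015,(.078,.095)),("tube",.017,(.1,.111))):
    for s in silhouettes(cam,n)[:1]:
        P=cloud(c,s["region"]); Q=P[(P[:,2]>a[0])&(P[:,2]<a[1])]; print(cam,n,s["conf"],len(Q),circ(Q,r_),P[:,2].max())
print(current_clock())
E
```

```text
gap 0.009837579433237573 F 30.000332593917847 hit False [ 0.65987803 -0.02051637  0.02023749]
place hit True [ 0.45565618 -0.15587973  0.01720117]
gap 0.009771118763965995 F 29.998911023139954 hit False [ 0.66167284 -0.12904628  0.0202316 ]
place hit True [ 0.48865114 -0.34874919  0.01722377]
38.75
scene left_bracket 0.65 137 [ 0.4539 -0.1595  0.0433] 0.04908403625223834
scene right_bracket 0.68 145 [ 0.4857 -0.3513  0.0436] 0.04755030125384241
scene bottle 0.98 150 (array([0.45721248, 0.04575662]), np.float64(0.0009117594649181904)) 0.11212354536659776
scene tube 0.83 131 (array([ 0.45454916, -0.01872558]), np.float64(0.0017761531389927864)) 0.11602623369352687
side left_bracket 0.75 149 [ 0.4561 -0.1519  0.042 ] 0.10906189235163231
side right_bracket 0.96 95 [ 0.4892 -0.3436  0.0415] 0.0468316253383012
side bottle 0.88 278 (array([0.45753142, 0.04682809]), np.float64(0.0006572182404905589)) 0.09923327881845521
side tube 0.91 229 (array([ 0.45511621, -0.01671582]), np.float64(0.001036249922863507)) 0.11452507109723196
40.4917
```

View pics/s3.png

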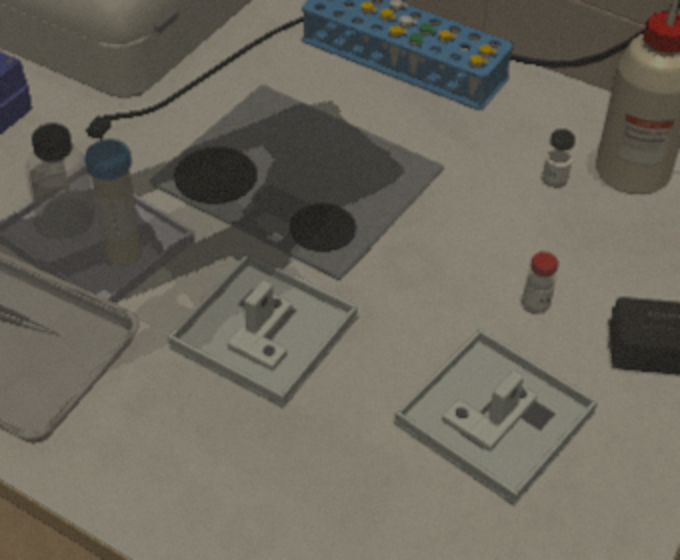

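Both brackets lie flat in their own bins, at (262,330) and (500,410), and the bottle and tube are still upright. Now I'll return them to their pads.

```bash
python3 - <<'E'
from h import *
# pick at the same tool-to-object height as the grasp; object centre: re-centred along x by the pinch, y from fits
pick((.457,.046),.037,0,.21,.062)
place((.5698,-.0217),.0425,0,.21,.062)
pick((.455,-.018),.050,0,.21,.05)
place((.5704,-.1333),.0555,0,.21,.05)
servo_line([.5704,-.1333,.30],rate=.25)
move_ptp([.45,.10,.33],down(0))
for cam in("scene","side"):
  c=capture(cam)
  if cam=="scene": cv2.imwrite("pics/s4.png",cv2.resize(c["image"][120:400,150:490],None,fx=2,fy=2))
  for n,r_,a in(("bottle",.015,(.083,.1)),("tube",.017,(.106,.116))):
    for s in silhouettes(cam,n)[:1]:
        P=cloud(c,s["region"]); Q=P[(P[:,2]>a[0])&(P[:,2]<a[1])]; print(cam,n,s["conf"],len(Q),circ(Q,r_),P[:,2].max())
print(current_clock())
E
```

```text
gap 0.04701981565491967 F 30.03637231886387 hit False [0.45727945 0.04602955 0.03747886]
place hit True [ 0.56935092 -0.02166748  0.04250559]
gap 0.033596877317601005 F 29.986282289028168 hit False [ 0.45544645 -0.01808458  0.05044052]
place hit True [ 0.57003697 -0.13324814  0.05545367]
scene bottle 0.62 139 (array([ 0.57109046, -0.02230405]), np.float64(0.0010759786996277488)) 0.1049703036983522
scene tube 0.73 112 (array([ 0.56880399, -0.13410866]), np.float64(0.0012803324488232808)) 0.12047580479699022
side bottle 0.86 218 (array([ 0.57142317, -0.02093947]), np.float64(0.0006965740493003981)) 0.10425488020862039
side tube 0.74 162 (array([ 0.5695646, -0.1319719]), np.float64(0.0012569180412918192)) 0.11893873488947737
59.2167
```

View pics/s4.png

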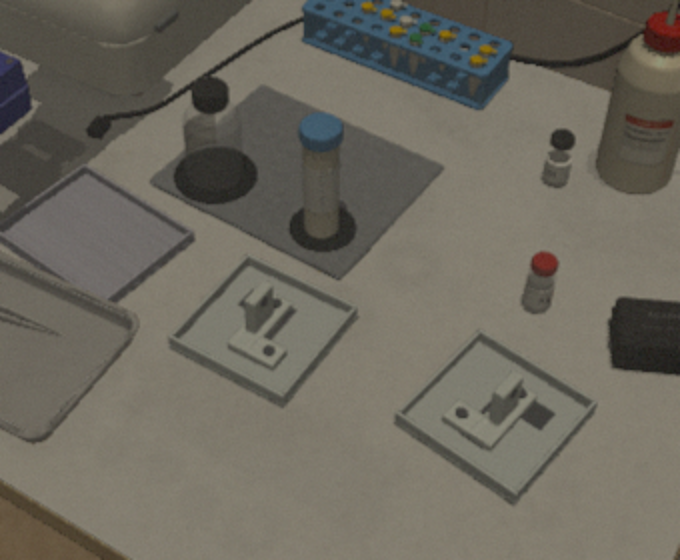

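The bottle (212,130) and tube (320,180) stand in the middle of their pads, within about 2 mm. The brackets are in their bins and the vial hasn't moved.

```bash
python3 -c "
from bench import *
print(close_job())"
```

```text
the job is handed in; nothing more can be done
None
```

The job is handed in at about 59 s of the 141 s allowed: each bracket lies flat in its own bin, the bottle and tube stand within about 2 mm of their pad centres, and the vial was not touched; the hand-in returned no verdict.

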